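# Set out the toe cap and backstay patterns for tracing

### The job

Finish setting out the shoe patterns on the hide for tracing. Lay the toe cap pattern in front of the vamp, its straight edge facing the vamp's straight front edge, and the narrow backstay pattern behind the quarter, alongside the quarter's straight heel edge: each parallel to that edge, centred on it, and with a gap of about 30 mm. Stand the large knob-topped weight upright on the middle of the toe cap and the small one upright on the middle of the backstay, and leave the tongue pattern, the dye pot, the awl and the knife where they are.

Things in the scene. Friction and masses are not known exactly. Their poses are not given: they have to be found in the camera images.
- vamp: Vamp pattern, fixed: white acrylic 6 mm thick, a wide piece with a U-shaped throat in its back, a black iron bar (18 mm high) on its middle. 100 mm front to back, 152 mm wide at the back. Origin: middle of its underside. x points to the back; the straight front edge, 110 mm long, is at x = -50 mm, parallel to y, centred on y = 0. It lies, like all here, on the hide, whose top is at z = 0.003 m.
- quarter: Quarter pattern, fixed: white acrylic 6 mm thick, an irregular piece 131 mm long and about 95 mm wide with four small eyelet dots at its front end, a black iron bar (18 mm high) on its middle. Origin: middle of its underside. x points to the front (eyelets); the straight heel edge, 84 mm long, is at x = -65 mm, parallel to y, centred on y = 0.
- toecap_mid (a point): Toe cap pattern, loose: white acrylic sheet 6 mm thick, 38 g, D-shaped, 55 mm from front to back and 110 mm wide. The point is its middle, half-way through its thickness (3 mm above what it lies on). Along y runs the straight edge (110 mm long, at x = +27.5 mm); the rounded toe side has a flat 34 mm long at x = -27.5 mm, so it can be gripped across x (55 mm) at its middle.
- backstay_mid (a point): Backstay pattern, loose: white acrylic strip 6 mm thick, 22 g, 34 mm wide (x) and 84 mm long (y) with rounded corners at both ends; both ends alike. The point is its middle, half-way through its thickness (3 mm above what it lies on).
- bigweight_mid (a point): Large pattern weight, loose: turned steel, upright, z its axis. Cylinder 44 mm in diameter and 42 mm high, with a neck and a knob 28 mm in diameter above it; 64 mm high in all, about 0.54 kg. The point is on its axis half-way up (32 mm above its foot).
- smallweight_mid (a point): Small pattern weight, loose: the same shape, cylinder 30 mm in diameter and 32 mm high, knob 20 mm in diameter; 50 mm high in all, about 0.19 kg. The point is on its axis half-way up (25 mm above its foot).
- tongue_mid (a point): Tongue pattern, to be left alone: loose white acrylic sheet 6 mm thick, 96 mm long (x), 44 mm wide at one end and 62 mm at the other, rounded. The point is its middle.
- pot_mid (a point): Dye pot, to be left alone: small amber glass jar with a black lid, 38 mm in diameter, 46 mm high, standing loose. The point is its middle.
- awl_mid (a point): Awl, to be left alone: lying loose, wooden handle 70 mm long and 25 mm thick, steel point towards its x, 128 mm long in all. The point is the middle of the handle.
- knife_mid (a point): Knife, to be left alone: lying loose, dark wooden handle 115 mm long and 14 mm high, short steel blade towards its x, 170 mm long in all. The point is the middle of the handle.
Things that resemble listed ones, but are neither listed nor needed, are in the scene too. Leave any turquoise look-alike of the part that bears toecap_mid alone. What is shaped like the vamp but purple is not meant.

How it is judged:
By the outcome, as a careful person would: the job done as asked, in the order asked, and still so for the second after the job is handed in, with the robot touching nothing.
It also fails if it takes over 112 s, if anything falls off the work surface, if the arm or the gripper's body presses on something with over 40 N, if the wrist force passes 120 N, or if a joint passes its speed limit or range.

### The arm

A 6-joint arm with a two-finger parallel gripper is mounted at the origin on the work surface. World frame = base frame: x ahead of the robot, y to its left, z up, the work surface at z = 0. Lengths are in mm, angles in rad, forces in N, time in s.
With the tool pointing down it reaches from about 400 to 925 mm from the base axis. Payload 12.5 kg.
Tool frame: the origin (TCP) lies midway between the tips of the shut fingers; the grasp point (between the pads) lies 19 mm behind it (env.tcp_to_grasp is the distance from the TCP to the grasp point, in mm); z points along the fingers, y is the line along which they close (so a half turn about z gives the same grasp; the last joint's range is limited). The gripper opens to 95 mm and grips with 3 to 60 N. Pads are 20 mm wide; open, the fingers measure 119 mm over their backs; the gripper's body (75 mm by 180 mm) begins 59 mm behind the grasp point.
Start: joints at [-1.433, 0.491, 1.559, -0, 1.092, -0.106], TCP at [150.892, -606.53, 214.661] pointing down, gripper open.
Joint ranges: [-3.1, 3.1], [-0.84, 2.19], [0.05, 2.79], [-1.13, 4.28], [0.06, 2.93], [-2.69, 2.69]. Speed limits (rad/s): [2.22, 2.22, 2.79, 3.14, 3.14, 3.14].

### API

Orientations are given as [roll, pitch, yaw] about the fixed x, y, z axes, in that order (R = Rz(yaw) Ry(pitch) Rx(roll)).
In Python, from cell import env gives the robot as it stands. The module is installed in compiled form; this text tells all that it offers.
- The arm moves only by the tool step_arm, never from a script. Its argument "plan" is a list that holds one entry, the list of rows, each a list of 5 numbers: the shift along the tool's x, y, z in mm, then the turn about the tool's z in degrees, then the opening, from -1 (shut) to 1 (fully open). A call has 1 to 8 rows; each row is the pose to reach, as a shift and turn from the pose commanded when the call began, along the tool's axes at that moment; what a row does not reach only later rows make up. A row lasts 1/12 s, in which the tool goes at most 41.7 mm and 7.16 degrees, less where a joint would pass 70% of its speed; a pose out of reach is approached as far as the arm can. A call with a gripper value outside its range is refused whole. The fingers move at their own pace and stop on an object; the grip force is fixed at half the most. Time passes only in rows, so rows that repeat a pose let the fingers close. It gives the time, the measured TCP pose, the force, the opening and the grip force at its end, in the units of the state.
- env.state(): the state, without advancing time (a new reading comes with each control period).
- env.read_camera(name): name is "scene" or "top" or "wrist"; returns the picture (400x640x3 uint8, blue, green, red); there is no depth.
- env.get_calibration(name): a dict with "K" (3x3 intrinsics, pixels), "extrinsics" (4x4, takes a point from world to camera coordinates). Camera axes: x right, y up, looking along -z (the intrinsics and any distortion apply to the point x, -y, -z); pixel columns grow to the right and rows downward; lengths in mm; the calibration is good to about 2 mm. A picture is of the moment at which its call begins: read the wrist's pose just before it. get_calibration takes no time and is no camera call; for the wrist camera it gives the pose at the moment of the call.
- env.job_done(): hands the job in; it is judged then, once.
The state is a dict: "t": time; "joints": joint angles; "qvel": joint speeds; "tau": joint torques, N m; "eef_pos": TCP position; "tcp_rot": TCP orientation; "ft_force": force on the tool from outside, world axes, zero at the start; "moment": the same for the moment, N m; "opening": opening from 0.0 (shut) to 1.0 (fully open); "grip_force": force on a finger pad.
Only numpy, scipy, OpenCV 4.12 (cv2) and the standard library are available. Lean on these libraries where they do the work, as an engineer would, in place of code of your own. Each camera call takes 0.05 s, during which the arm holds its last target. There are 200 camera calls.

## Working session

There is one attempt and no reset: what is moved stays moved. The work goes in short steps, Python scripts to look and compute and a tool call to move; the robot and the scene stay as the last step left them, time stands still between calls to the robot, and variables do not carry over. Pictures are saved under pics/ and viewed, at most 14 in all, crops included, and the job is handed in when it is done.

Besides the shell and the picture viewer there is one more tool, called after "Emit:" by a JSON object that holds its "fn" and its "kwargs". step_arm: Moves the arm, as the interface text tells. Its arguments: {"type":"object","properties":{"plan":{"type":"array"}},"required":["plan"]}

```bash
mkdir -p pics; python3 - <<'E'
from cell import env
import cv2
for n in ("scene","top"):
    cv2.imwrite(f"pics/{n}0.png",env.read_camera(n)); c=env.get_calibration(n); print(n,{k:(v.round(3).tolist() if hasattr(v,'round') else v) for k,v in c.items()})
print(env.state(), env.tcp_to_grasp)
E
```

```text
scene {'K': [[409.833, 0.0, 315.002], [0.0, 409.833, 200.094], [0.0, 0.0, 1.0]], 'extrinsics': [[-0.065, 0.998, -0.001, 40.345], [-0.776, -0.05, 0.628, 410.286], [0.627, 0.042, 0.778, -1323.137], [0.0, 0.0, 0.0, 1.0]]}
top {'K': [[395.758, 0.0, 318.954], [0.0, 395.758, 196.5], [0.0, 0.0, 1.0]], 'extrinsics': [[-0.027, -0.999, 0.023, 11.579], [0.991, -0.024, 0.128, -556.561], [-0.127, 0.026, 0.992, -828.88], [0.0, 0.0, 0.0, 1.0]]}
{'t': 0.1, 'joints': array([-1.43260043e+00,  4.91462485e-01,  1.55936151e+00, -5.37437387e-06,
        1.09171673e+00, -1.05613271e-01]), 'qvel': array([-0.00060956, -0.00328533, -0.00083764, -0.00183201,  0.00062866,
        0.0002138 ]), 'tau': array([ 3.25468405e-03, -6.13626194e+01, -2.58605933e+01,  6.94508641e-02,
        4.70871711e-02, -4.49186518e-05]), 'eef_pos': array([ 150.85966156, -606.30691372,  214.15234661]), 'tcp_rot': array([-3.14064936e+00, -9.52023444e-05,  2.43811607e-01]), 'ft_force': array([ 0.02816767, -1.01884111,  0.31732817]), 'moment': array([-0.00790631,  0.02650949, -0.03760686]), 'grip_force': 0.0, 'opening': 1.006213185059076} 18.8
```

View pics/top0.png

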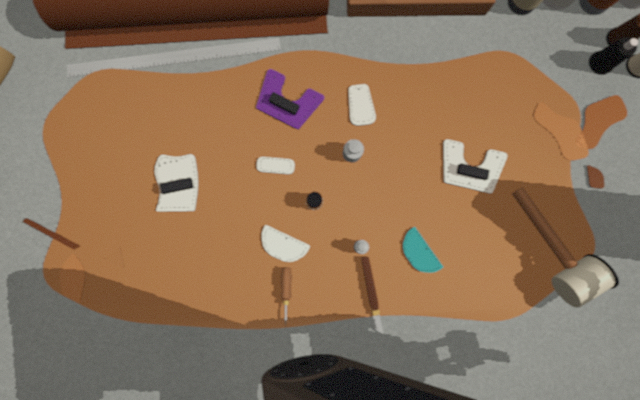

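View pics/scene0.png

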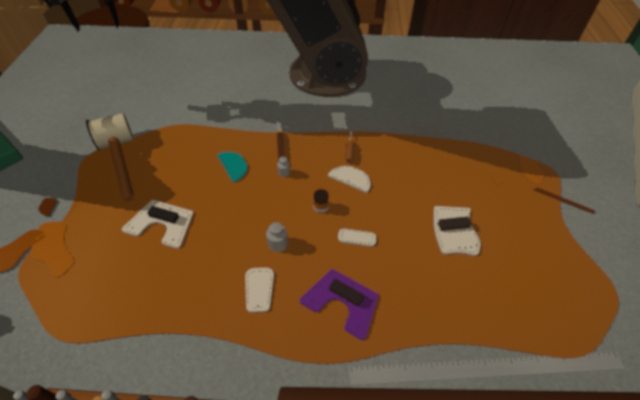

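The top view shows the toe cap at (285,243), vamp at (473,168), quarter at (177,185), backstay at (275,165), big weight at (353,150) and small weight at (361,247). The pot is at (314,200) and the tongue at (361,104). The vamp's front and the quarter's heel both face the robot.

```bash
cat > h.py <<'E'
from cell import env
import cv2, numpy as np
def ray(cal,uv):
    K=cal["K"];E=np.array(cal["extrinsics"]);R=E[:3,:3]
    d=np.array([(uv[0]-K[0][2])/K[0][0],-(uv[1]-K[1][2])/K[1][1],-1.0])
    return -R.T@E[:3,3], R.T@d
def onplane(cal,uvs,z):
    out=[]
    for uv in np.reshape(uvs,(-1,2)):
        o,d=ray(cal,uv); out.append((o+d*(z-o[2])/d[2])[:2])
    return np.array(out)
def white(im,lo=130,smax=70):
    h=cv2.cvtColor(im,cv2.COLOR_BGR2HSV)
    return ((h[...,1]<smax)&(h[...,2]>lo)).astype(np.uint8)*255
def comps(mask,amin=150):
    cs,_=cv2.findContours(mask,cv2.RETR_EXTERNAL,cv2.CHAIN_APPROX_NONE)
    return [c for c in cs if cv2.contourArea(c)>amin]
def rect(P):
    (c,s,a)=cv2.minAreaRect(P.astype(np.float32)); return np.round(c,1),np.round(s,1),round(a,1)
E
python3 - <<'E'
from h import *
im=env.read_camera("top");cal=env.get_calibration("top")
m=white(im);cv2.imwrite("pics/m.png",m)
for c in comps(m[:, :],100):
    x,y,w,h=cv2.boundingRect(c)
    if not(50<y<310 and 120<x<520): continue
    P=onplane(cal,c,9)
    print((x,y,w,h),cv2.contourArea(c),rect(P), "centroid",P.mean(0).round(0))
    ap=cv2.approxPolyDP(P.astype(np.float32),7,True)[:,0].round(0).tolist();print("   ",ap)
for n,p in dict(big=(353,146),small=(361,244)).items(): print(n,onplane(cal,p,{'big':67,'small':53}[n]))
print('pot',onplane(cal,(314,200),49),'awl',onplane(cal,[(287,270),(286,318)],15),'knife',onplane(cal,[(365,258),(380,330)],15),'turq',onplane(cal,(421,250),9))
# weights across two views
sc=env.get_calibration("scene")
for n,a,b in (("bigknob",(353,146),(277,230)),("smallknob",(361,244),(284,161))):
    o1,d1=ray(cal,a);o2,d2=ray(sc,b)
    s=np.linalg.lstsq(np.c_[d1,-d2],o2-o1,rcond=None)[0];print(n,(o1+d1*s[0]).round(0),(o2+d2*s[1]).round(0))
E
```

```text
(372, 256, 268, 144) 19484.5 (array([ 266. , -412.2]), array([602.8, 303.7]), 88.0) centroid [ 247. -451.]
    [[397.0, -718.0], [410.0, -631.0], [360.0, -670.0], [337.0, -656.0], [339.0, -645.0], [354.0, -656.0], [381.0, -645.0], [404.0, -619.0], [371.0, -544.0], [311.0, -574.0], [329.0, -612.0], [298.0, -570.0], [323.0, -523.0], [301.0, -485.0], [304.0, -465.0], [285.0, -435.0], [274.0, -381.0], [295.0, -112.0], [261.0, -125.0], [254.0, -166.0], [241.0, -179.0], [239.0, -233.0], [261.0, -278.0], [262.0, -311.0], [250.0, -339.0], [223.0, -343.0], [213.0, -399.0], [188.0, -402.0], [196.0, -350.0], [186.0, -345.0], [181.0, -307.0], [164.0, -306.0], [165.0, -222.0], [155.0, -219.0], [117.0, -328.0], [105.0, -680.0]]
(357, 240, 12, 14) 121.0 (array([445.8, -97.2]), array([24.5, 28.8]), 87.7) centroid [445. -96.]
    [[460.0, -90.0], [434.0, -84.0], [431.0, -100.0], [451.0, -110.0]]
(261, 225, 49, 37) 1075.0 (array([451.6,  81.6]), array([112.4,  57.7]), 63.4) centroid [456.  80.]
    [[490.0, 125.0], [446.0, 121.0], [421.0, 84.0], [420.0, 51.0], [446.0, 22.0], [497.0, 107.0]]
(256, 156,
[... 883 characters left out ...]
 -87.]
    [[689.0, -76.0], [682.0, -69.0], [659.0, -84.0], [654.0, -70.0], [644.0, -95.0], [674.0, -108.0], [689.0, -97.0]]
(348, 84, 28, 42) 900.0 (array([ 774.1, -108.2]), array([99.4, 60.9]), 1.0) centroid [ 773. -106.]
    [[821.0, -88.0], [812.0, -78.0], [737.0, -80.0], [725.0, -94.0], [726.0, -124.0], [752.0, -139.0], [818.0, -125.0]]
big [[659.99901321 -77.89499063]]
small [[451.14714874 -88.36920725]]
pot [[547.64084565   8.43785133]] awl [[399.46488014  70.78342568]
 [298.0162735   74.64103712]] knife [[ 420.57294792 -100.82105384]
 [ 266.71525529 -126.71646519]] turq [[ 434.5142352 -227.376186 ]]
bigknob [662. -79.  59.] [662. -77.  58.]
smallknob [451. -89.  50.] [451. -87.  50.]
```

Emit:
{"fn": "step_arm", "kwargs": {"plan": [[[400, -175, -30, -60, 1], [400, -175, -30, -60, 1], [400, -175, -30, -60, 1], [400, -175, -30, -60, 1], [400, -175, -30, -60, 1], [400, -175, -30, -60, 1], [400, -175, -30, -60, 1], [400, -175, -30, -60, 1]]]}}

```text
t: 0.82
eef_pos: [415.7, -402.0, 237.6]
tcp_rot: [-3.141, -0.0, 1.25]
ft_force: [-0.5, -1.0, 0.2]
opening: 1.001
grip_force: 0.0
```

```bash
cat >> h.py <<'E'
def go(x,y,z,yaw):
    """shift in tool axes (mm) and turn (deg) from here to a world pose, yaw in deg"""
    s=env.state();p=s["eef_pos"];a=s["tcp_rot"][2];R=cv2.Rodrigues(np.array([0,0,a]))[0]@np.diag([1,-1,-1])
    t=-(yaw-np.degrees(a)); t=(t+180)%360-180
    print("at",p.round(1),"yaw",np.degrees(a).round(1),"shift",(R.T@(np.array([x,y,z])-p)).round(1),"turn",round(t,1))
E
python3 - <<'E'
from h import *
s=env.state();print(s["t"],s["joints"].round(2),s["tcp_rot"].round(3))
go(500,-340,245,75)
E
```

```text
0.8167 [-0.88  0.4   1.65 -0.    1.09 -0.56] [-3.141 -0.     1.25 ]
at [ 415.7 -402.   237.6] yaw 71.6 shift [85.5 60.5 -7.4] turn -3.4
```

Emit:
{"fn": "step_arm", "kwargs": {"plan": [[[85, 60, -10, -3, 1], [85, 60, -10, -3, 1], [85, 60, -10, -3, 1], [85, 60, -10, -3, 1], [85, 60, -10, -3, 1]]]}}

```text
t: 1.23
eef_pos: [499.1, -341.6, 247.2]
tcp_rot: [-3.141, 0.0, 1.299]
ft_force: [0.2, 0.1, -0.6]
opening: 0.996
grip_force: 0.0
```

```bash
python3 - <<'E'
from h import *
s=env.state();print(s["eef_pos"],s["tcp_rot"])
cal=env.get_calibration("wrist");im=env.read_camera("wrist");cv2.imwrite("pics/w1.png",im);print(cal)
for c in comps(white(im),800):
    P=onplane(cal,c,9);print(cv2.boundingRect(c),rect(P),cv2.approxPolyDP(P.astype(np.float32),3,True)[:,0].round(0).tolist())
E
```

```text
[ 499.08074684 -341.55308865  247.16717826] [-3.14110743e+00  5.14322820e-05  1.29854606e+00]
{'K': array([[298.18490365,   0.        , 317.15206181],
       [  0.        , 298.18490365, 198.14404092],
       [  0.        ,   0.        ,   1.        ]]), 'extrinsics': array([[ 9.63220088e-01, -2.68710307e-01, -1.35406332e-03,
        -5.72251089e+02],
       [ 2.60933951e-01,  9.36524931e-01, -2.34167732e-01,
         2.23035059e+02],
       [ 6.41913972e-02,  2.25201743e-01,  9.72195268e-01,
        -3.75515991e+02],
       [ 0.00000000e+00,  0.00000000e+00,  0.00000000e+00,
         1.00000000e+00]])}
(368, 103, 79, 110) (array([ 620.6, -353.7]), array([148., 101.]), 75.3) [[684.0, -295.0], [586.0, -290.0], [561.0, -395.0], [641.0, -435.0], [649.0, -435.0], [658.0, -410.0], [657.0, -394.0], [630.0, -382.0], [620.0, -365.0], [614.0, -389.0], [595.0, -386.0], [589.0, -380.0], [604.0, -317.0], [609.0, -314.0], [629.0, -321.0], [626.0, -345.0], [644.0, -334.0], [674.0, -336.0], [683.0, -316.0]]
(586, 0, 54, 253) (array([ 892.8, -399.8]), array([353.9,  69.9]), 88.6) [[870.0, -222.0], [874.0, -303.0], [898.0, -418.0], [898.0, -455.0], [883.0, -494.0], [855.0, -526.0], [923.0, -578.0], [932.0, -239.0]]
(0, 0, 185, 254) (array([ 196.8, -203.9]), array([329.1, 270.2]), 73.4) [[186.0, -31.0], [20.0, -323.0], [124.0, -313.0], [255.0, -351.0], [260.0, -358.0], [251.0, -391.0], [279.0, -400.0], [279.0, -358.0], [297.0, -181.0], [292.0, -61.0]]
```

View pics/w1.png

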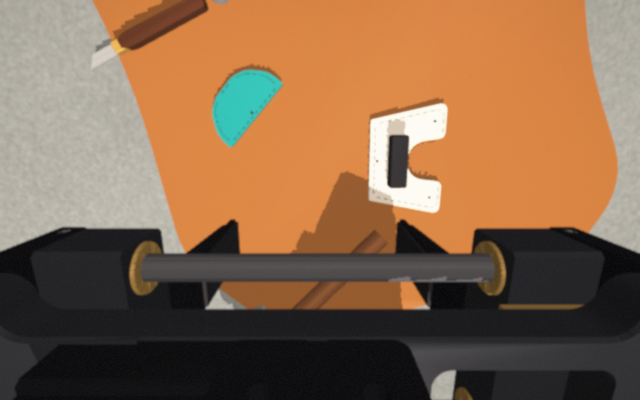

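The wrist view looks along tool +x. The vamp is at (405,158) with its front edge on the left at u≈370, the turquoise look-alike is at (245,105), and the hammer handle is at (345,265). The vamp's pose agrees with the top view. Next I move over to the toe cap.

```bash
cat >> h.py <<'E'
def edge(P,a,b,tol=4,trim=.15):
    """fit line to contour points near segment a-b: returns angle deg"""
    a,b=np.array(a,float),np.array(b,float);u=(b-a)/np.linalg.norm(b-a);L=np.linalg.norm(b-a)
    q=P-a;t=q@u;n=q@[-u[1],u[0]];s=P[(t>trim*L)&(t<(1-trim)*L)&(abs(n)<tol)]
    vx,vy,x,y=cv2.fitLine(s.astype(np.float32),cv2.DIST_HUBER,0,.01,.01).ravel()
    return round(np.degrees(np.arctan2(vy,vx))%180,1),(round(float(x),1),round(float(y),1))
E
python3 - <<'E'
from h import *
im=cv2.imread("pics/w1.png");cal=env.get_calibration("wrist")
for c in comps(white(im),800):
    if cv2.boundingRect(c)[:2]==(368,103): P=onplane(cal,c,9);print("vamp",edge(P,(586,-290),(561,-395)))
im=cv2.imread("pics/top0.png");cal=env.get_calibration("top")
for c in comps(white(im),100):
    b=cv2.boundingRect(c);P=onplane(cal,c,9)
    if b[:2]==(443,139): print("vamp top",edge(P,(589,-290),(561,-396)))
    if b[:2]==(261,225): print("toe",edge(P,(446,22),(497,107)))
    if b[:2]==(154,154): print("quarter",edge(P,(537,276),(539,359)))
go(430,-40,250,62)
E
```

```text
vamp (np.float32(75.0), (574.1, -333.5))
toe (np.float32(62.8), (476.5, 69.4))
quarter (np.float32(88.6), (535.5, 320.6))
vamp top (np.float32(75.2), (572.7, -341.2))
at [ 498.3 -342.3  247.1] yaw 74.3 shift [ 272.6 -147.5   -2.9] turn 12.3
```

Emit:
{"fn": "step_arm", "kwargs": {"plan": [[[272, -147, 0, 12, 1], [272, -147, 0, 12, 1], [272, -147, 0, 12, 1], [272, -147, 0, 12, 1], [272, -147, 0, 12, 1], [272, -147, 0, 12, 1], [272, -147, 0, 12, 1], [272, -147, 0, 12, 1]]]}}

```text
t: 1.95
eef_pos: [428.5, -38.5, 247.5]
tcp_rot: [-3.141, -0.0, 1.086]
ft_force: [0.3, -0.4, 0.5]
opening: 0.998
grip_force: 0.0
```

```bash
python3 - <<'E'
from h import *
go(452,82,60,62.8)
cal=env.get_calibration("wrist");im=env.read_camera("wrist");cv2.imwrite("pics/w2.png",im)
for c in comps(white(im),300):
    P=onplane(cal,c,9);print(cv2.boundingRect(c),rect(P),cv2.approxPolyDP(P.astype(np.float32),4,True)[:,0].round(0).tolist())
E
```

```text
at [428.5 -38.5 247.5] yaw 62.2 shift [117.6 -35.4 187.5] turn -0.6
(207, 282, 84, 27) (array([ 248.2, -152.4]), array([ 44.3, 128.3]), 62.3) [[181.0, -142.0], [295.0, -202.0], [297.0, -153.0], [227.0, -116.0]]
(336, 196, 22, 22) (array([444.8, -97.8]), array([30.9, 29.7]), 89.5) [[450.0, -83.0], [431.0, -91.0], [432.0, -105.0], [440.0, -113.0], [451.0, -111.0], [460.0, -99.0], [459.0, -88.0]]
(482, 104, 43, 36) (array([680.4, -89.9]), array([44.9, 53.1]), 62.3) [[682.0, -65.0], [662.0, -71.0], [654.0, -85.0], [656.0, -99.0], [647.0, -96.0], [673.0, -111.0], [698.0, -108.0], [706.0, -96.0], [698.0, -76.0]]
(536, 63, 80, 70) (array([ 771.8, -103.2]), array([98. , 59.3]), 6.9) [[817.0, -82.0], [807.0, -77.0], [733.0, -78.0], [722.0, -101.0], [728.0, -127.0], [748.0, -136.0], [816.0, -122.0], [822.0, -114.0]]
(267, 38, 45, 91) (array([450.8,  82.9]), array([109.4,  55.5]), 63.6) [[490.0, 125.0], [450.0, 123.0], [434.0, 110.0], [421.0, 86.0], [420.0, 54.0], [431.0, 35.0], [449.0, 23.0], [499.0, 117.0]]
(400, 0, 37, 39) (array([631.3,  78.2]), array([50. , 35.2]), 83.4) [[617.0, 105.0], [615.0, 59.0], [640.0, 54.0], [647.0, 64.0], [649.0, 88.0]]
(0, 0, 231, 253) (array([193.7, 141.4]), array([188.1, 380.2]), 0.4) [[187.0, 331.0], [118.0, 254.0], [100.0, 104.0], [123.0, 62.0], [131.0, 33.0], [190.0, 2.0], [177.0, -35.0], [206.0, -49.0], [288.0, -36.0], [276.0, 123.0], [287.0, 278.0]]
```

View pics/w2.png

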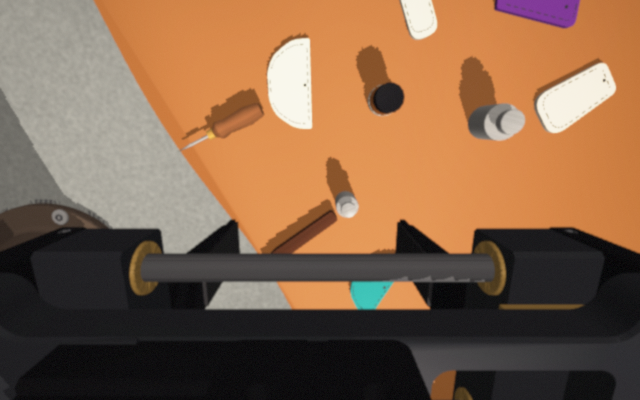

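The toe cap is at (290,83), straight edge to the right. The awl handle's end, at about (258,100), lies close to where the left finger would go, so I check the clearance there.

```bash
python3 - <<'E'
from h import *
cal=env.get_calibration("wrist")
A=onplane(cal,[(262,105),(256,95),(246,92),(222,112)],16)
u=np.array([np.cos(np.radians(63)),np.sin(np.radians(63))]);v=np.array([u[1],-u[0]])
print([( ((a-[451,83])@u).round(1),((a-[451,83])@v).round(1)) for a in A])  # tool x, tool y rel. toe centre
g=np.array([451,83])+6*u;print(g);go(g[0],g[1],60,63);go(g[0],g[1],5,63)
E
```

```text
[(np.float64(-24.2), np.float64(-35.6)), (np.float64(-11.9), np.float64(-42.6)), (np.float64(-8.1), np.float64(-55.1)), (np.float64(-32.3), np.float64(-87.9))]
[453.723943    88.34603915]
at [428.4 -37.7 247.6] yaw 62.3 shift [123.4 -36.2 187.6] turn -0.7
at [428.4 -37.7 247.6] yaw 62.3 shift [123.4 -36.2 242.6] turn -0.7
```

Emit:
{"fn": "step_arm", "kwargs": {"plan": [[[123, -36, 80, -1, 0.35], [123, -36, 120, -1, 0.35], [123, -36, 160, -1, 0.35], [123, -36, 190, -1, 0.35], [123, -36, 190, -1, 0.35], [123, -36, 190, -1, 0.35], [123, -36, 190, -1, 0.35]]]}}

```text
t: 2.58
eef_pos: [454.4, 84.8, 53.5]
tcp_rot: [-3.136, 0.004, 1.104]
ft_force: [-0.9, 0.0, -0.1]
opening: 0.679
grip_force: 0.0
```

```bash
python3 - <<'E'
from h import *
go(453.7,88.3,5,63)
E
```

```text
at [454.4  84.8  53.5] yaw 63.3 shift [ 2.9 -2.2 48.5] turn 0.3
```

Emit:
{"fn": "step_arm", "kwargs": {"plan": [[[1, -1, 20, 0, 0.35], [1, -1, 35, 0, 0.35], [1, -1, 35, 0, 0.35], [1, -1, 35, 0, 0.35]]]}}

```text
t: 2.92
eef_pos: [456.0, 85.0, 23.4]
tcp_rot: [-3.142, 0.0, 1.103]
ft_force: [-0.4, -0.2, -0.6]
opening: 0.673
grip_force: 0.0
```

```bash
python3 - <<'E'
from h import *
go(453.7,88.3,5,63); s=env.state(); print(s["opening"],s["tcp_rot"])
E
```

```text
at [456.   85.   23.4] yaw 63.2 shift [ 1.9 -3.5 18.4] turn 0.2
0.6731628081166849 [-3.14158882e+00  1.82200694e-04  1.10274630e+00]
```

Emit:
{"fn": "step_arm", "kwargs": {"plan": [[[2, -3.5, 10, 0, 0.35], [2, -3.5, 18, 0, 0.35], [2, -3.5, 18, 0, 0.35], [2, -3.5, 18, 0, -1], [2, -3.5, 18, 0, -1], [2, -3.5, 18, 0, -1], [2, -3.5, 18, 0, -1], [2, -3.5, 18, 0, -1]]]}}

```text
t: 3.58
eef_pos: [453.9, 89.4, 5.1]
tcp_rot: [3.141, -0.0, 1.104]
ft_force: [0.6, -4.3, 6.2]
opening: 0.572
grip_force: 30.0
```

```bash
python3 - <<'E'
from h import *
print(env.state()["opening"]*95);go(453.7,88.3,60,63)
E
```

```text
54.350971900592235
at [453.9  89.4   5.1] yaw 63.3 shift [ -1.    0.3 -54.9] turn 0.3
```

Emit:
{"fn": "step_arm", "kwargs": {"plan": [[[0, 0, -40, 0, -1], [0, 0, -80, 0, -1], [0, 0, -90, 0, -1], [0, 0, -90, 0, -1]]]}}

```text
t: 3.92
eef_pos: [454.7, 89.7, 97.3]
tcp_rot: [3.137, -0.003, 1.104]
ft_force: [0.7, 0.0, 0.1]
opening: 0.571
grip_force: 30.0
```

```bash
python3 - <<'E'
from h import *
print(env.state()["opening"]*95);go(519.8,-320.2,95,75)
E
```

```text
54.264215580501144
at [454.7  89.7  97.3] yaw 63.3 shift [-336.8  242.5    2.3] turn -11.7
```

Emit:
{"fn": "step_arm", "kwargs": {"plan": [[[-337, 242, 0, -12, -1], [-337, 242, 0, -12, -1], [-337, 242, 0, -12, -1], [-337, 242, 0, -12, -1], [-337, 242, 0, -12, -1], [-337, 242, 0, -12, -1], [-337, 242, 0, -12, -1], [-337, 242, 0, -12, -1]]]}}

```text
t: 4.58
eef_pos: [503.6, -233.8, 93.3]
tcp_rot: [-3.14, -0.0, 1.313]
ft_force: [0.3, 1.5, -0.6]
opening: 0.572
grip_force: 30.0
```

```bash
python3 - <<'E'
from h import *
print(env.state()["opening"]*95);go(519.8,-320.2,60,75)
E
```

```text
54.375279545864025
at [ 503.6 -233.8   93.3] yaw 75.2 shift [-79.4  37.7  33.3] turn 0.2
```

Emit:
{"fn": "step_arm", "kwargs": {"plan": [[[-40, 19, 15, 0, -1], [-79, 38, 33, 0, -1], [-79, 38, 33, 0, -1], [-79, 38, 33, 0, -1], [-79, 38, 33, 0, -1], [-79, 38, 33, 0, -1]]]}}

```text
t: 5.08
eef_pos: [520.4, -316.5, 61.2]
tcp_rot: [-3.14, -0.001, 1.314]
ft_force: [-0.1, 0.1, -0.7]
opening: 0.57
grip_force: 30.0
```

```bash
python3 - <<'E'
from h import *
print(env.state()["opening"]*95);go(519.8,-320.2,5.5,75)
cal=env.get_calibration("wrist");im=env.read_camera("wrist");cv2.imwrite("pics/w3.png",im)
E
```

```text
54.169150599370745
at [ 520.4 -316.5   61.2] yaw 75.3 shift [-3.7  0.3 55.7] turn 0.3
```

View pics/w3.png

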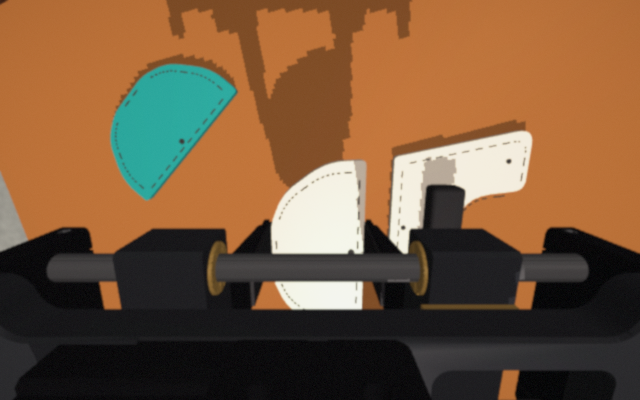

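The toe cap is held squarely: its edge runs at u≈360 with the end at (358,162), and the vamp's front edge is parallel to it at u≈393. I check the held offset from that end, then lower it.

```bash
python3 - <<'E'
from h import *
cal=env.get_calibration("wrist");p=env.state()["eef_pos"]
a=np.radians(75.3);u=np.array([np.cos(a),np.sin(a)]);v=np.array([u[1],-u[0]])
for q in [(365,161),(362,161),(366,230)]:
    e=onplane(cal,q,p[2]+4)[0]-p[:2];print((e@u).round(1),(e@v).round(1))
E
```

```text
47.3 26.6
47.3 24.9
7.0 28.7
```

Emit:
{"fn": "step_arm", "kwargs": {"plan": [[[-3.5, 0, 30, 0, -1], [-3.5, 0, 50, 0, -1], [-3.5, 0, 56, 0, -1], [-3.5, 0, 56, 0, -1], [-3.5, 0, 56, 0, -1], [-3.5, 0, 56, 0, 0.4], [-3.5, 0, 56, 0, 0.4], [-3.5, 0, 56, 0, 0.4]]]}}

```text
t: 5.8
eef_pos: [520.2, -321.3, 6.2]
tcp_rot: [3.141, 0.001, 1.314]
ft_force: [-0.3, -0.3, -0.9]
opening: 0.689
grip_force: 0.0
```

```bash
python3 - <<'E'
from h import *
print(env.state()["opening"]*95);go(519.8,-320.2,100,75)
E
```

```text
65.47624738334744
at [ 520.2 -321.3    6.2] yaw 75.3 shift [  1.   -0.7 -93.8] turn 0.3
```

Emit:
{"fn": "step_arm", "kwargs": {"plan": [[[0, 0, -40, 0, 0.4], [0, 0, -80, 0, 0.4], [35, 2, -100, -2, 0.4], [75, 5, -110, -4, 0.4], [115, 8, -125, -6, 0.2], [155, 11, -140, -8, 0.2], [195, 14, -160, -8, 0.2], [235, 17, -180, -8, 0.2]]]}}

```text
t: 6.47
eef_pos: [593.8, -103.7, 182.9]
tcp_rot: [3.141, 0.0, 1.453]
ft_force: [0.4, -1.4, 0.8]
opening: 0.604
grip_force: 0.0
```

Emit:
{"fn": "step_arm", "kwargs": {"plan": [[[40, 5, -10, 0, 0.2], [80, 8, -20, 0, 0.2], [80, 8, -20, 0, 0.2], [80, 8, -20, 0, 0.2], [80, 8, -20, 0, 0.2]]]}}

```text
t: 6.88
eef_pos: [610.7, -27.3, 201.7]
tcp_rot: [-3.142, 0.0, 1.454]
ft_force: [-0.5, -0.3, -0.6]
opening: 0.599
grip_force: 0.0
```

```bash
python3 - <<'E'
from h import *
go(635,94,60,83)
for n in ("wrist","top"):
    cal=env.get_calibration(n);im=env.read_camera(n);cv2.imwrite(f"pics/{n}4.png",im)
    for c in comps(white(im),300):
        P=onplane(cal,c,9);r=rect(P)
        if max(r[1])<160:print(n,cv2.boundingRect(c),r,cv2.approxPolyDP(P.astype(np.float32),4,True)[:,0].round(0).tolist())
E
```

```text
at [610.7 -27.3 201.7] yaw 83.3 shift [123.3  10.  141.7] turn 0.3
wrist (345, 208, 39, 36) (array([662.1, -89. ]), array([48.7, 41.1]), 35.9) [[678.0, -69.0], [655.0, -69.0], [643.0, -79.0], [641.0, -99.0], [654.0, -114.0], [662.0, -115.0], [666.0, -85.0], [652.0, -93.0], [658.0, -82.0], [671.0, -80.0], [688.0, -95.0]]
wrist (412, 202, 78, 29) (array([774.5, -91.3]), array([36. , 99.3]), 84.1) [[822.0, -114.0], [814.0, -77.0], [731.0, -80.0], [725.0, -89.0], [725.0, -104.0]]
wrist (310, 32, 31, 81) (array([633.9,  95.4]), array([84.8, 34.3]), 84.3) [[637.0, 138.0], [621.0, 129.0], [614.0, 64.0], [620.0, 56.0], [641.0, 54.0], [648.0, 65.0], [654.0, 127.0]]
top (440, 194, 50, 32) (array([ 518.8, -328.6]), array([112.6,  58.4]), 75.0) [[557.0, -280.0], [539.0, -277.0], [513.0, -284.0], [495.0, -306.0], [487.0, -335.0], [489.0, -355.0], [509.0, -382.0], [522.0, -388.0], [534.0, -384.0], [559.0, -290.0]]
top (155, 154, 44, 58) (array([600.1, 316.1]), array([ 97.9, 129.7]), 88.8) [[663.0, 354.0], [641.0, 364.0], [618.0, 364.0], [595.0, 354.0], [601.0, 350.0], [611.0, 285.0], [588.0, 278.0], [574.0, 338.0], [577.0, 351.0], [539.0, 359.0], [537.0, 276.0], [600.0, 267.0], [659.0, 277.0], [664.0, 282.0]]
top (443, 139, 65, 55) (array([ 621.3, -356. ]), array([151.8, 104. ]), 75.2) [[685.0, -296.0], [586.0, -289.0], [561.0, -398.0], [648.0, -440.0], [661.0, -409.0], [659.0, -397.0], [629.0, -380.0], [622.0, -368.0], [610.0, -395.0], [596.0, -392.0], [589.0, -384.0], [607.0, -318.0], [628.0, -325.0], [627.0, -345.0], [641.0, -337.0], [674.0, -340.0], [684.0, -322.0]]
```

View pics/wrist4.png

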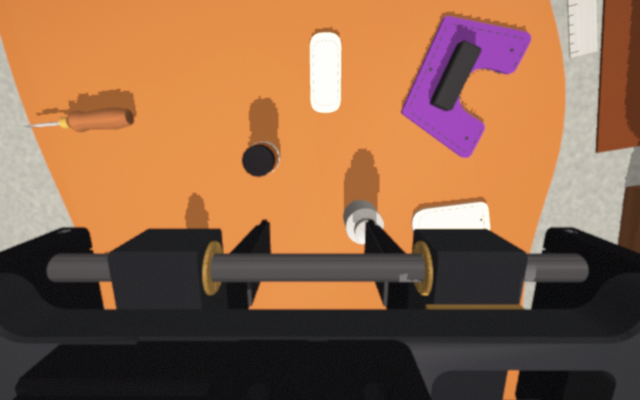

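The backstay is upright at (325,72) with the purple decoy well clear of it at (405,110). In the top view the toe cap sits at 75.0° against the vamp's 75.2°, with a gap of about 29 mm and centred to 0.1 mm.

Emit:
{"fn": "step_arm", "kwargs": {"plan": [[[42, 4, 40, -0.5, 0.2], [84, 7, 80, -0.5, 0.2], [124, 9, 120, -0.5, 0.2], [124, 9, 160, -0.5, 0.2], [124, 9, 175, -0.5, 0.2], [124, 9, 175, -0.5, 0.2], [124, 9, 175, -0.5, 0.2]]]}}

```text
t: 7.57
eef_pos: [632.9, 94.3, 23.5]
tcp_rot: [-3.136, 0.001, 1.462]
ft_force: [0.3, -0.7, 0.3]
opening: 0.599
grip_force: 0.0
```

```bash
python3 - <<'E'
from h import *
go(634,95.3,5,84.2)
E
```

```text
at [632.9  94.3  23.5] yaw 83.7 shift [ 1.1  1.  18.5] turn -0.5
```

Emit:
{"fn": "step_arm", "kwargs": {"plan": [[[1, 1, 12, -0.5, 0.2], [1, 1, 21, -0.5, 0.2], [1, 1, 21, -0.5, 0.2], [1, 1, 21, -0.5, -1], [1, 1, 21, -0.5, -1], [1, 1, 21, -0.5, -1], [1, 1, 21, -0.5, -1], [1, 1, 21, -0.5, -1]]]}}

```text
t: 8.23
eef_pos: [635.8, 95.8, 6.3]
tcp_rot: [3.141, 0.0, 1.471]
ft_force: [-1.9, -1.8, 4.5]
opening: 0.348
grip_force: 30.0
```

```bash
python3 - <<'E'
from h import *
print(env.state()["opening"]*95);go(490,317,100,88.7)
E
```

```text
33.026138646699366
at [635.8  95.8   6.3] yaw 84.3 shift [ 205.6 -167.2  -93.7] turn -4.4
```

Emit:
{"fn": "step_arm", "kwargs": {"plan": [[[0, 0, -40, 0, -1], [0, 0, -80, 0, -1], [18, -31, -100, -4, -1], [36, -62, -120, -4, -1], [54, -95, -140, -4, -1], [72, -126, -150, -4, -1], [90, -155, -150, -4, -1], [90, -155, -150, -4, -1]]]}}

```text
t: 8.9
eef_pos: [486.1, 203.4, 156.8]
tcp_rot: [-3.141, -0.0, 1.543]
ft_force: [-0.1, -0.0, 0.0]
opening: 0.353
grip_force: 30.0
```

Emit:
{"fn": "step_arm", "kwargs": {"plan": [[[0, 0, 0, 0, -1], [0, 0, 0, 0, -1]]]}}

```text
t: 9.07
eef_pos: [490.8, 200.9, 155.9]
tcp_rot: [3.141, -0.0, 1.541]
ft_force: [-0.5, 0.3, 0.5]
opening: 0.352
grip_force: 30.0
```

```bash
python3 - <<'E'
from h import *
go(490,317,60,88.7)
n="wrist";cal=env.get_calibration(n);im=env.read_camera(n);cv2.imwrite(f"pics/{n}5.png",im)
for c in comps(white(im),300):
    P=onplane(cal,c,9);r=rect(P)
    if max(r[1])<300:print(n,cv2.boundingRect(c),r,cv2.approxPolyDP(P.astype(np.float32),4,True)[:,0].round(0).tolist(), edge(P,(538,276),(539,359)))
E
```

```text
at [490.8 200.9 155.9] yaw 88.3 shift [116.   -4.2  95.9] turn -0.4Traceback (most recent call last):
  File "<stdin>", line 6, in <module>
  File "h.py", line 29, in edge
    vx,vy,x,y=cv2.fitLine(s.astype(np.float32),cv2.DIST_HUBER,0,.01,.01).ravel()
              ~~~~~~~~~~~^^^^^^^^^^^^^^^^^^^^^^^^^^^^^^^^^^^^^^^^^^^^^^^
cv2.error: OpenCV(4.12.0) /io/opencv/modules/imgproc/src/linefit.cpp:50: error: (-215:Assertion failed) count > 0 in function 'fitLine2D_wods'
```

View pics/wrist5.png

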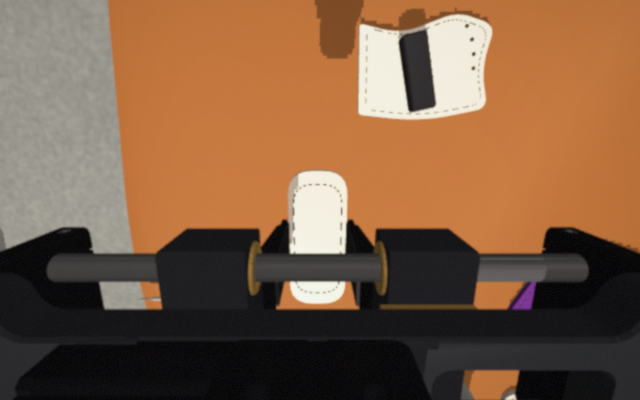

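The backstay is held straight at u≈318 with its far end at row 171. The quarter's heel edge runs at u≈359 from (360,25) to (359,113).

```bash
python3 - <<'E'
from h import *
cal=env.get_calibration("wrist");im=cv2.imread("pics/wrist5.png");p=env.state()["eef_pos"]
for c in comps(white(im),300):
    x,y,w,h=cv2.boundingRect(c)
    if 340<x<380 and y<60:
        P=onplane(cal,c,9);print(rect(P));a,b=onplane(cal,[(359,113),(360,25)],9);print(a,b,edge(P,a,b))
print((onplane(cal,[(318,171)],p[2]+3)-p[:2]))
E
```

```text
(array([599.2, 318.7]), array([128.2,  94.6]), 0.3)
[536.27680032 278.44107393] [537.02696383 359.44276426] (np.float32(88.7), (535.9, 330.8))
[[ 1.97396745 41.50413202]]
```

Emit:
{"fn": "step_arm", "kwargs": {"plan": [[[40, 0, 30, -0.4, -1], [80, -1, 60, -0.4, -1], [118, -4, 95, -0.4, -1], [118, -4, 120, -0.4, -1], [118, -4, 120, -0.4, -1], [118, -4, 120, -0.4, -1]]]}}

```text
t: 9.62
eef_pos: [489.3, 318.4, 33.1]
tcp_rot: [-3.137, 0.003, 1.548]
ft_force: [-0.6, -0.4, 0.3]
opening: 0.346
grip_force: 30.0
```

```bash
python3 - <<'E'
from h import *
go(489,319.5,6,88.7)
E
```

```text
at [489.3 318.4  33.1] yaw 88.7 shift [ 1.1 -0.3 27.1] turn -0.0
```

Emit:
{"fn": "step_arm", "kwargs": {"plan": [[[1, 0, 15, 0, -1], [1, 0, 26, 0, -1], [1, 0, 29.5, 0, -1], [1, 0, 29.5, 0, -1], [1, 0, 29.5, 0, -1], [1, 0, 29.5, 0, 0], [1, 0, 29.5, 0, 0], [1, 0, 29.5, 0, 0]]]}}

```text
t: 10.28
eef_pos: [490.2, 319.9, 6.6]
tcp_rot: [3.141, -0.0, 1.547]
ft_force: [-0.7, -0.4, -0.1]
opening: 0.478
grip_force: 0.0
```

```bash
python3 - <<'E'
from h import *
print(env.state()["opening"]*95);go(662,-78,130,70)
E
```

```text
45.38306233548089
at [490.2 319.9   6.6] yaw 88.7 shift [-393.7  181.1 -123.4] turn 18.7
```

Emit:
{"fn": "step_arm", "kwargs": {"plan": [[[0, 0, -40, 0, 0], [0, 0, -80, 0, 0], [0, 0, -120, 0, 1], [-38, 10, -140, 0, 1], [-76, 20, -160, 0, 1], [-114, 30, -180, 2, 1], [-152, 42, -190, 2, 1], [-190, 54, -195, 2, 1]]]}}

```text
t: 10.95
eef_pos: [538.5, 132.0, 202.6]
tcp_rot: [3.139, -0.0, 1.513]
ft_force: [1.6, 1.4, -0.2]
opening: 0.865
grip_force: 0.0
```

```bash
python3 - <<'E'
from h import *
go(650,-190,205,85)
n="top";cal=env.get_calibration(n);im=env.read_camera(n);cv2.imwrite(f"pics/{n}6.png",im)
for c in comps(white(im),300):
    P=onplane(cal,c,9);r=rect(P)
    if max(r[1])<160:print(n,cv2.boundingRect(c),r)
E
```

```text
at [538.5 132.  202.6] yaw 86.7 shift [-315.1  129.8   -2.4] turn 1.7
top (35, 206, 26, 26) (array([528.7, 596.4]), array([51.1, 54.4]), 77.2)
top (440, 194, 50, 32) (array([ 518.8, -328.6]), array([112.6,  58.4]), 75.0)
top (443, 139, 65, 55) (array([ 621.2, -356.1]), array([151.8, 103.8]), 75.4)
top (348, 84, 28, 42) (array([ 774. , -108.2]), array([99.5, 61.1]), 0.8)
```

Emit:
{"fn": "step_arm", "kwargs": {"plan": [[[-315, 130, 0, 2, 1], [-315, 130, 0, 2, 1], [-315, 130, 0, 2, 1], [-315, 130, 0, 2, 1], [-315, 130, 0, 2, 1], [-315, 130, 0, 2, 1], [-315, 130, 0, 2, 1], [-315, 130, 0, 2, 1]]]}}

```text
t: 11.67
eef_pos: [647.3, -183.6, 200.6]
tcp_rot: [3.141, 0.0, 1.478]
ft_force: [1.5, 0.8, -0.4]
opening: 1.0
grip_force: 0.0
```

Emit:
{"fn": "step_arm", "kwargs": {"plan": [[[-40, 16, 0, 0, 1], [-40, 16, 0, 0, 1], [-40, 16, 0, 0, 1], [-40, 16, 0, 0, 1]]]}}

```text
t: 12.0
eef_pos: [659.0, -222.4, 200.1]
tcp_rot: [-3.141, -0.0, 1.477]
ft_force: [0.3, 0.3, -1.1]
opening: 1.0
grip_force: 0.0
```

```bash
python3 - <<'E'
from h import *
go(662,-78,80,85)
for n in ("wrist","top"):
    cal=env.get_calibration(n);im=env.read_camera(n);cv2.imwrite(f"pics/{n}7.png",im);
    if n=="wrist":
        w=im
    else:
      for c in comps(white(im),300):
        P=onplane(cal,c,9);r=rect(P)
        if max(r[1])<160:print(n,cv2.boundingRect(c),r, edge(P,(537,276),(539,359)) if r[0][1]>250 and abs(r[0][0]-600)<10 else "")
E
```

```text
at [ 659.  -222.4  200.1] yaw 84.6 shift [144.1 -10.4 120.1] turn -0.4
top (155, 223, 41, 17) (array([491. , 316.8]), array([88.1, 35.3]), 88.5) 
top (154, 154, 45, 58) (array([600.1, 316.8]), array([ 99.5, 129.7]), 88.8) (np.float32(88.6), (535.5, 320.6))
top (343, 139, 21, 23) (array([668.5, -86.2]), array([47.2, 46.6]), 43.7) 
top (348, 84, 28, 42) (array([ 774.1, -108. ]), array([99.7, 61.2]), 1.3)
```

View pics/wrist7.png

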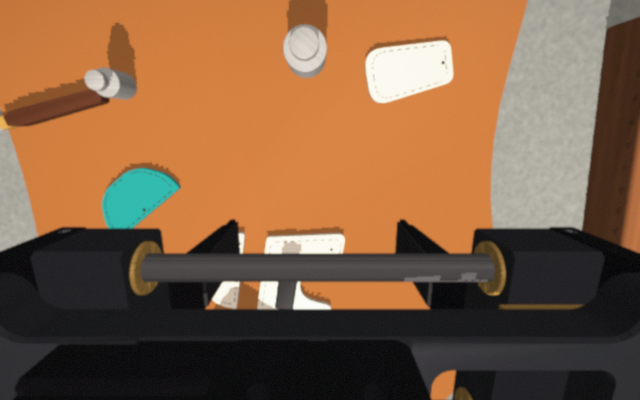

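The knob of the big weight is at (306,42) with its body below it at (305,55). The small weight's knob is at (95,79), beside the knife handle's end at (103,95). The top view puts the backstay at (491,317), 88.5°, a gap of about 28 mm.

```bash
python3 - <<'E'
from h import *
cal=env.get_calibration("wrist");im=cv2.imread("pics/wrist7.png")
print("knob",onplane(cal,[(306,42),(306,40)],64),"sides",onplane(cal,[(284,50),(327,50)],45), "small knob",onplane(cal,[(95,79)],52))
print("smallbase",onplane(cal,[(135,90)],3),"knife end",onplane(cal,[(103,92),(108,100)],15))
cv2.imwrite("pics/c7.png",cv2.vconcat([cv2.resize(im[10:110,240:380],None,fx=4,fy=4,interpolation=cv2.INTER_CUBIC)]))
E
```

```text
knob [[661.8694861  -78.20991829]
 [662.04085811 -76.50813061]] sides [[638.96889821 -78.65345522]
 [681.85213551 -82.60187259]] small knob [[447.92527209 -89.46565196]]
smallbase [[457.64600089 -95.29704451]] knife end [[ 427.95858739  -96.0646858 ]
 [ 431.38761699 -105.02192303]]
```

View pics/c7.png

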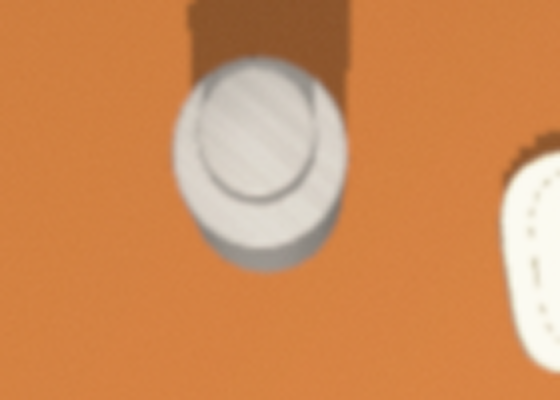

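The crop shows the knob circle centred at about (304,43) and the body's top ring at (305,48). Both put the axis at about (660.5,-79).

Emit:
{"fn": "step_arm", "kwargs": {"plan": [[[40, -3, 20, 0, 1], [80, -6, 50, 0, 1], [120, -9, 80, 0, 1], [143, -11, 100, 0, 1], [143, -11, 100, 0, 1], [143, -11, 100, 0, 1], [143, -11, 100, 0, 1]]]}}

```text
t: 12.68
eef_pos: [662.0, -78.7, 101.2]
tcp_rot: [3.141, 0.0, 1.48]
ft_force: [0.9, 0.6, 0.4]
opening: 1.0
grip_force: 0.0
```

```bash
python3 - <<'E'
from h import *
go(660.5,-79,11,85)
E
```

```text
at [662.  -78.7 101.2] yaw 84.8 shift [-0.4 -1.4 90.2] turn -0.2
```

Emit:
{"fn": "step_arm", "kwargs": {"plan": [[[0, -1, 35, 0, 1], [0, -1, 65, 0, 1], [0, -1, 90, 0, 1], [0, -1, 90, 0, 1], [0, -1, 90, 0, 1], [0, -1, 90, 0, -1], [0, -1, 90, 0, -1], [0, -1, 90, 0, -1]]]}}

```text
t: 13.35
eef_pos: [661.6, -79.8, 12.4]
tcp_rot: [3.139, 0.0, 1.477]
ft_force: [0.6, -0.3, -0.5]
opening: 0.844
grip_force: 0.0
```

Emit:
{"fn": "step_arm", "kwargs": {"plan": [[[0, 0, 0, 0, -1], [0, 0, 0, 0, -1], [0, 0, 0, 0, -1], [0, 0, 0, 0, -1]]]}}

```text
t: 13.68
eef_pos: [660.8, -79.3, 10.6]
tcp_rot: [3.141, 0.0, 1.478]
ft_force: [0.0, 0.0, -0.5]
opening: 0.569
grip_force: 0.0
```

```bash
python3 - <<'E'
from h import *
print(env.state()["opening"]*95);go(518.8,-328.3,100,75)
E
```

```text
54.09185731715252
at [660.8 -79.3  10.6] yaw 84.7 shift [-261.1 -118.2  -89.4] turn 9.7
```

Emit:
{"fn": "step_arm", "kwargs": {"plan": [[[0, 0, 0, 0, -1], [0, 0, 0, 0, -1], [0, 0, 0, 0, -1], [0, 0, 0, 0, -1], [0, 0, -40, 0, -1], [0, 0, -75, 0, -1], [0, 0, -90, 0, -1], [0, 0, -90, 0, -1]]]}}

```text
t: 14.35
eef_pos: [662.3, -79.7, 103.8]
tcp_rot: [3.136, 0.001, 1.478]
ft_force: [-0.1, 0.3, -5.1]
opening: 0.458
grip_force: 30.0
```

```bash
python3 - <<'E'
from h import *
print(env.state()["opening"]*95);go(518.8,-328.3,100,75)
E
```

```text
43.482551110176075
at [662.3 -79.7 103.8] yaw 84.7 shift [-260.9 -119.8    3.8] turn 9.7
```

Emit:
{"fn": "step_arm", "kwargs": {"plan": [[[-30, -14, 0, 2, -1], [-65, -30, 0, 4, -1], [-102, -47, 0, 6, -1], [-139, -64, 0, 8, -1], [-176, -81, 0, 10, -1], [-213, -98, 0, 10, -1], [-245, -112, 0, 10, -1], [-261, -119, 0, 10, -1]]]}}

```text
t: 15.02
eef_pos: [515.2, -331.1, 98.3]
tcp_rot: [-3.139, -0.0, 1.301]
ft_force: [-0.0, -1.6, -6.0]
opening: 0.455
grip_force: 30.0
```

Emit:
{"fn": "step_arm", "kwargs": {"plan": [[[0, 0, 25, 0, -1], [0, 0, 50, 0, -1], [0, 0, 50, 0, -1], [0, 0, 50, 0, -1]]]}}

```text
t: 15.35
eef_pos: [516.9, -327.5, 48.3]
tcp_rot: [-3.137, -0.002, 1.303]
ft_force: [-0.2, -0.8, -5.9]
opening: 0.461
grip_force: 30.0
```

```bash
python3 - <<'E'
from h import *
s=env.state();print(s["opening"]*95,s["ft_force"],s["tcp_rot"]);go(518.8,-328.3,18,75)
cv2.imwrite("pics/w8.png",env.read_camera("wrist"))
E
```

```text
43.83574682873951 [-0.1524356  -0.78553764 -5.89574279] [-3.13741778e+00 -1.70813200e-03  1.30307220e+00]
at [ 516.9 -327.5   48.3] yaw 74.7 shift [-0.3  2.  30.3] turn -0.3
```

View pics/w8.png

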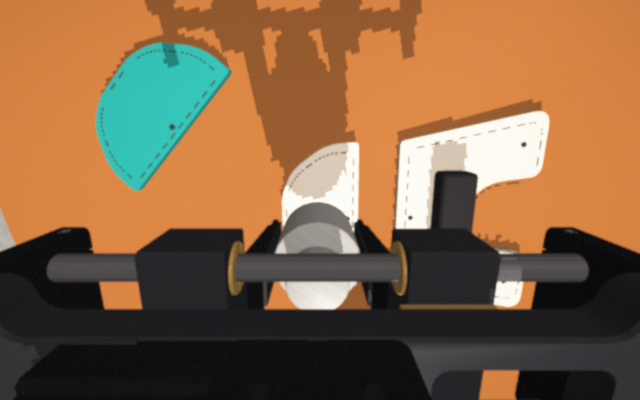

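The weight hangs upright over the middle of the toe cap at (318,240), parallel to the vamp's front edge at u≈400. I lower it in two steps.

Emit:
{"fn": "step_arm", "kwargs": {"plan": [[[0, 1.5, 15, 0, -1], [0, 1.5, 25, 0, -1], [0, 1.5, 25, 0, -1], [0, 1.5, 25, 0, -1], [0, 1.5, 25, 0, -1]]]}}

```text
t: 15.82
eef_pos: [519.7, -328.6, 26.2]
tcp_rot: [3.141, 0.0, 1.303]
ft_force: [0.2, 0.6, -5.6]
opening: 0.459
grip_force: 30.0
```

```bash
python3 - <<'E'
from h import *
s=env.state();print(s["ft_force"],s["tcp_rot"]);go(518.8,-328.3,17,75)
E
```

```text
[ 0.18463015  0.6030736  -5.64749825] [3.14083574e+00 4.02197100e-04 1.30337455e+00]
at [ 519.7 -328.6   26.2] yaw 74.7 shift [ 0.1 -1.   9.2] turn -0.3
```

Emit:
{"fn": "step_arm", "kwargs": {"plan": [[[0, -0.5, 5, 0, -1], [0, -0.5, 8, 0, -1], [0, -0.5, 9, 0, -1], [0, -0.5, 9, 0, -1], [0, -0.5, 9, 0, -1]]]}}

```text
t: 16.23
eef_pos: [518.9, -328.5, 16.4]
tcp_rot: [3.141, 0.0, 1.303]
ft_force: [-0.1, -0.1, -5.9]
opening: 0.456
grip_force: 30.0
```

```bash
python3 - <<'E'
from h import *
s=env.state();print(s["ft_force"],s["tcp_rot"]);go(518.8,-328.3,17,75)
E
```

```text
[-0.09440183 -0.06835157 -5.87459952] [3.14149791e+00 1.02451982e-04 1.30305169e+00]
at [ 518.9 -328.5   16.4] yaw 74.7 shift [ 0.2 -0.1 -0.6] turn -0.3
```

Not touching yet, so I lower it a little further until it makes contact.

Emit:
{"fn": "step_arm", "kwargs": {"plan": [[[0, 0, 0.7, 0, -1], [0, 0, 1.2, 0, -1], [0, 0, 1.2, 0, -1], [0, 0, 1.2, 0, -1]]]}}

```text
t: 16.57
eef_pos: [519.0, -328.5, 16.3]
tcp_rot: [3.141, 0.0, 1.303]
ft_force: [-2.3, 2.0, 7.6]
opening: 0.459
grip_force: 30.0
```

Emit:
{"fn": "step_arm", "kwargs": {"plan": [[[0, 0, 0.7, 0, 0.4], [0, 0, 0.7, 0, 0.4], [0, 0, 0.7, 0, 0.4], [0, 0, 0.7, 0, 0.4], [0, 0, -30, 0, 0.4], [0, 0, -65, 0, 0.4], [0, 0, -100, 0, 0.4], [0, 0, -120, 0, 0.4]]]}}

```text
t: 17.23
eef_pos: [519.6, -329.0, 138.7]
tcp_rot: [3.138, 0.001, 1.303]
ft_force: [-0.1, 0.2, 0.6]
opening: 0.699
grip_force: 0.0
```

```bash
python3 - <<'E'
from h import *
go(450,-190,190,75);go(450,-90,190,75)
E
```

```text
at [ 519.6 -329.   138.7] yaw 74.7 shift [ 115.6 -103.9  -51.3] turn -0.3
at [ 519.6 -329.   138.7] yaw 74.7 shift [ 212.1 -130.4  -51.3] turn -0.3
```

Emit:
{"fn": "step_arm", "kwargs": {"plan": [[[23, -32, -15, 0, 0.4], [46, -64, -30, 0, 0.4], [70, -96, -45, 0, 0.4], [93, -129, -55, 0, 0.4], [93, -129, -55, 0, 0.4], [93, -129, -55, 0, 0.4], [93, -129, -55, 0, 0.4]]]}}

```text
t: 17.82
eef_pos: [419.7, -205.0, 190.6]
tcp_rot: [3.14, 0.001, 1.303]
ft_force: [-0.0, -0.3, -0.7]
opening: 0.701
grip_force: 0.0
```

```bash
python3 - <<'E'
from h import *
go(449,-89,100,10)
cal=env.get_calibration("wrist");im=env.read_camera("wrist");cv2.imwrite("pics/w9.png",im)
i=np.array(cal["extrinsics"])@[449,-89,50,1];u=cal["K"]@np.array([i[0],-i[1],-i[2]]);u=(u/u[2])[:2].astype(int);print(u)
x0,y0=u[0]-70,max(u[1]-40,0);print(x0,y0)
cv2.imwrite("pics/c9.png",cv2.resize(im[y0:y0+110,x0:x0+150],None,fx=4,fy=4,interpolation=cv2.INTER_CUBIC))
top=env.get_calibration("top");t=env.read_camera("top");cv2.imwrite("pics/top9.png",t)
for c in comps(white(t),300):
        P=onplane(top,c,9);r=rect(P)
        if max(r[1])<160:print(cv2.boundingRect(c),r)
E
```

```text
at [ 419.7 -205.   190.6] yaw 74.7 shift [119.6  -2.3  90.6] turn 64.7
[314  69]
244 29
(155, 223, 40, 17) (array([491.1, 317.5]), array([85.6, 35.3]), 88.5)
(154, 154, 45, 58) (array([600.1, 317.1]), array([ 99.9, 129.7]), 88.8)
(443, 139, 65, 54) (array([ 621.2, -355.7]), array([151.4, 103.5]), 75.2)
(348, 84, 28, 42) (array([ 774.1, -108.2]), array([99.4, 61. ]), 0.8)
```

View pics/c9.png

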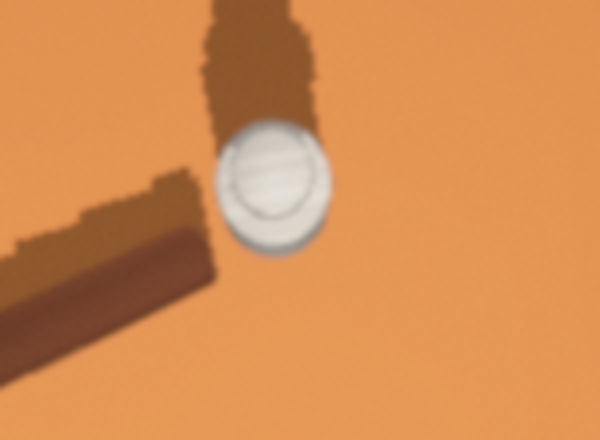

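The crop shows the small weight's knob at (312,73) and its ring at (312,76). The knife handle ends just lower left of it, at (297,100) and (292,87), so I grip across the knife's direction and above the knife's height.

```bash
python3 - <<'E'
from h import *
cal=env.get_calibration("wrist")
print(onplane(cal,[(312,72.8)],52),onplane(cal,[(312.3,75.7)],35),onplane(cal,[(297,100),(291.5,86.5),(246,112)],12))
go(448,-90,100,10)
E
```

```text
[[445.65854837 -92.17821559]] [[445.66877495 -92.1691174 ]] [[ 423.10491709 -108.4739679 ]
 [ 421.23283224  -93.29965043]
 [ 364.42599037 -105.65555404]]
at [ 419.7 -205.4  189.9] yaw 74.6 shift [118.8  -3.3  89.9] turn 64.6
```

Emit:
{"fn": "step_arm", "kwargs": {"plan": [[[30, -1, 0, 7, 0.4], [60, -2, 10, 14, 0.4], [90, -4, 30, 21, 0.4], [117, -5, 50, 28, 0.4], [117, -5, 70, 35, 0.4], [117, -5, 90, 42, 0.4], [117, -5, 90, 49, 0.4], [117, -5, 90, 56, 0.4]]]}}

```text
t: 18.58
eef_pos: [445.3, -90.6, 98.3]
tcp_rot: [-3.14, 0.003, 0.32]
ft_force: [0.6, 0.3, 0.2]
opening: 0.7
grip_force: 0.0
```

Emit:
{"fn": "step_arm", "kwargs": {"plan": [[[0, 0, 0, 7, 0.4], [0, 0, 0, 8.5, 0.4], [0, 0, 0, 8.5, 0.4], [0, 0, 0, 8.5, 0.4]]]}}

```text
t: 18.92
eef_pos: [445.6, -90.9, 99.6]
tcp_rot: [-3.141, 0.001, 0.178]
ft_force: [0.5, 0.0, 0.5]
opening: 0.699
grip_force: 0.0
```

```bash
python3 - <<'E'
from h import *
go(446,-91.5,20,10)
E
```

```text
at [445.6 -90.9  99.6] yaw 10.2 shift [ 0.3  0.7 79.6] turn 0.2
```

Emit:
{"fn": "step_arm", "kwargs": {"plan": [[[0.3, 0.7, 30, 0, 0.4], [0.3, 0.7, 60, 0, 0.4], [0.3, 0.7, 80, 0, 0.4], [0.3, 0.7, 80, 0, 0.4], [0.3, 0.7, 80, 0, 0.4], [0.3, 0.7, 80, 0, -1], [0.3, 0.7, 80, 0, -1], [0.3, 0.7, 80, 0, -1]]]}}

```text
t: 19.58
eef_pos: [446.2, -91.3, 21.3]
tcp_rot: [3.14, -0.002, 0.178]
ft_force: [-0.5, 0.7, 0.2]
opening: 0.545
grip_force: 0.0
```

Emit:
{"fn": "step_arm", "kwargs": {"plan": [[[0, 0, 0, 0, -1], [0, 0, 0, 0, -1], [0, 0, 0, 0, -1], [0, 0, 0, 0, -1], [0, 0, 0, 0, -1], [0, 0, 0, 0, -1]]]}}

```text
t: 20.08
eef_pos: [445.7, -91.1, 20.5]
tcp_rot: [3.141, -0.0, 0.177]
ft_force: [-0.7, -0.2, 6.1]
opening: 0.308
grip_force: 30.0
```

Emit:
{"fn": "step_arm", "kwargs": {"plan": [[[0, 0, -20, 0, -1], [0, 0, -50, 0, -1], [0, 0, -85, 0, -1], [0, 0, -85, 0, -1], [0, 0, -85, 0, -1]]]}}

```text
t: 20.5
eef_pos: [446.2, -91.3, 106.4]
tcp_rot: [3.14, -0.003, 0.177]
ft_force: [0.1, 0.4, -1.8]
opening: 0.306
grip_force: 30.0
```

```bash
python3 - <<'E'
from h import *
s=env.state();print(s["opening"]*95,s["ft_force"],s["tcp_rot"],s["joints"].round(2));go(490.5,318,105,10)
E
```

```text
29.101523788909905 [ 0.10592123  0.36734494 -1.79932409] [ 3.13986738e+00 -2.83719684e-03  1.77485340e-01] [-0.35  0.42  2.08 -0.    0.64  1.05]
at [446.2 -91.3 106.4] yaw 10.2 shift [ 115.9 -395.     1.4] turn 0.2
```

Emit:
{"fn": "step_arm", "kwargs": {"plan": [[[9, -30, 0, 0, -1], [20, -68, 0, 0, -1], [31, -106, 0, 0, -1], [42, -144, 0, 0, -1], [53, -182, 0, 0, -1], [64, -220, 0, 0, -1], [75, -258, 0, 0, -1], [86, -296, 0, 0, -1]]]}}

```text
t: 21.17
eef_pos: [477.1, 217.3, 103.4]
tcp_rot: [3.141, 0.003, 0.178]
ft_force: [0.9, -1.1, -1.4]
opening: 0.307
grip_force: 30.0
```

```bash
python3 - <<'E'
from h import *
go(490.5,318,50,10)
E
```

```text
at [477.1 217.3 103.4] yaw 10.2 shift [ 30.9 -96.8  53.4] turn 0.2
```

Emit:
{"fn": "step_arm", "kwargs": {"plan": [[[11, -36, 0, 0, -1], [22, -70, 10, 0, -1], [31, -95, 30, 0, -1], [31, -95, 53, 0, -1], [31, -95, 53, 0, -1], [31, -95, 53, 0, -1]]]}}

```text
t: 21.67
eef_pos: [490.4, 313.7, 50.0]
tcp_rot: [3.14, 0.005, 0.178]
ft_force: [-0.1, 0.2, -0.5]
opening: 0.303
grip_force: 30.0
```

```bash
python3 - <<'E'
from h import *
print(env.state()["tcp_rot"]);go(490.5,318,30,10)
E
```

```text
[3.14003157 0.00482389 0.17787833]
at [490.4 313.7  50. ] yaw 10.2 shift [ 0.8 -4.2 20. ] turn 0.2
```

Emit:
{"fn": "step_arm", "kwargs": {"plan": [[[0.5, -4, 12, 0, -1], [0.5, -4, 20, 0, -1], [0.5, -4, 20, 0, -1], [0.5, -4, 20, 0, -1], [0.5, -4, 20, 0, -1]]]}}

```text
t: 22.08
eef_pos: [491.9, 318.2, 32.6]
tcp_rot: [-3.142, -0.001, 0.177]
ft_force: [0.7, -0.2, -2.2]
opening: 0.303
grip_force: 30.0
```

```bash
python3 - <<'E'
from h import *
print(env.state()["tcp_rot"]);go(490.5,318.3,26.5,10)
E
```

```text
[-3.14152161e+00 -5.72215568e-04  1.76875673e-01]
at [491.9 318.2  32.6] yaw 10.1 shift [-1.3 -0.4  6.1] turn 0.1
```

Emit:
{"fn": "step_arm", "kwargs": {"plan": [[[-1, 0, 3, 0, -1], [-1, 0, 5, 0, -1], [-1, 0, 5.8, 0, -1], [-1, 0, 5.8, 0, -1], [-1, 0, 5.8, 0, -1]]]}}

```text
t: 22.5
eef_pos: [490.6, 318.1, 26.6]
tcp_rot: [3.141, 0.0, 0.178]
ft_force: [-1.1, -1.2, 2.3]
opening: 0.309
grip_force: 30.0
```

Emit:
{"fn": "step_arm", "kwargs": {"plan": [[[0, 0, 0, 0, 0.2], [0, 0, 0, 0, 0.2], [0, 0, 0, 0, 0.2], [0, 0, 0, 0, 0.2], [0, 0, -30, 0, 0.2], [0, 0, -65, 0, 0.2], [0, 0, -100, 0, 0.2], [0, 0, -135, 0, 0.2]]]}}

```text
t: 23.17
eef_pos: [490.4, 318.1, 162.8]
tcp_rot: [3.141, 0.0, 0.177]
ft_force: [0.5, 1.0, -0.6]
opening: 0.602
grip_force: 0.0
```

Emit:
{"fn": "step_arm", "kwargs": {"plan": [[[0, 40, 0, 0, 0.2], [0, 80, 0, 0, 0.2], [0, 120, 0, 0, 0.2], [0, 160, 0, 0, 0.2], [0, 200, 0, 0, 0.2], [0, 240, 0, 0, 0.2], [0, 240, 0, 0, 0.2], [0, 240, 0, 0, 0.2]]]}}

```text
t: 23.83
eef_pos: [533.3, 80.2, 161.4]
tcp_rot: [3.142, -0.0, 0.174]
ft_force: [-0.5, -0.2, -0.7]
opening: 0.599
grip_force: 0.0
```

```bash
python3 - <<'E'
from h import *
a=env.read_camera("top");b=env.read_camera("scene");c=env.get_calibration("top")
print(env.state()["eef_pos"])
def pr(cal,P):
    i=np.array(cal["extrinsics"])@[*P,1];u=cal["K"]@np.array([i[0],-i[1],-i[2]]);return (u/u[2])[:2].round(1)
print("expected knobs",pr(c,(518.8,-328.5,71)),pr(c,(490.6,318.1,57)))
x=cv2.vconcat([cv2.resize(a[120:260,120:220],None,fx=3,fy=3)]);y=cv2.resize(a[120:260,420:520],None,fx=3,fy=3)
d=cv2.resize(b[180:280,100:500],(600,150));cv2.imwrite("pics/f.png",cv2.vconcat([cv2.hconcat([x,y]),d]))
E
```

```text
[532.81260295  82.38638418 161.36055366]
expected knobs [474.5 208.5] [166.5 230.3]
```

View pics/f.png

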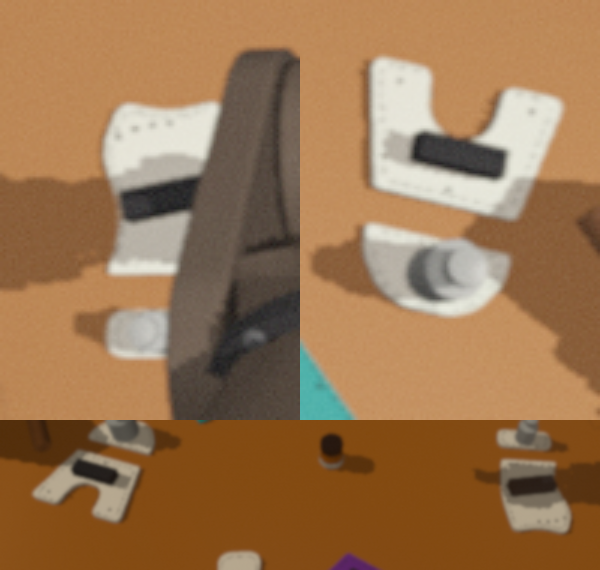

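Both weights are standing: the big one's knob is at (475,208), as expected, and the small one's at about (168,230), partly hidden by the arm. I clear the arm and check the small one and the things that were to stay put.

Emit:
{"fn": "step_arm", "kwargs": {"plan": [[[0, 40, -30, 0, 0.2], [0, 80, -60, 0, 0.2], [0, 120, -80, 0, 0.2], [0, 160, -80, 0, 0.2], [0, 160, -80, 0, 0.2], [0, 160, -80, 0, 0.2]]]}}

```text
t: 24.43
eef_pos: [562.1, -77.0, 242.1]
tcp_rot: [3.14, -0.002, 0.176]
ft_force: [0.4, 0.1, -0.8]
opening: 0.6
grip_force: 0.0
```

```bash
python3 - <<'E'
from h import *
a=env.read_camera("top");c=env.get_calibration("top")
for k in comps(white(a),100):
    P=onplane(c,k,9);r=rect(P)
    if max(r[1])<160:print(cv2.boundingRect(k),r)
d=cv2.absdiff(a,cv2.imread("pics/top0.png"))
x=cv2.resize(a[205:255,140:220],None,fx=7,fy=7,interpolation=cv2.INTER_CUBIC);y=cv2.resize(a[230:330,240:400],(560,350))
cv2.imwrite("pics/f2.png",x);print([d[r0:r1,c0:c1].mean().round(1) for r0,r1,c0,c1 in ((262,322,276,298),(262,332,360,385),(190,212,304,325),(84,126,348,376))])
E
```

```text
(155, 223, 40, 17) (array([491.1, 317.5]), array([85.8, 35.3]), 88.5)
(470, 211, 21, 19) (array([ 503.7, -365. ]), array([40.3, 42.2]), 71.3)
(444, 183, 20, 21) (array([ 564.4, -308.8]), array([31.4, 49.4]), 57.5)
(154, 154, 44, 58) (array([600. , 317.7]), array([132.1,  96. ]), 0.7)
(488, 149, 20, 44) (array([ 609.8, -415. ]), array([ 44.2, 100.9]), 85.3)
[np.float64(27.9), np.float64(29.2), np.float64(22.4), np.float64(83.2)]
```

View pics/f2.png

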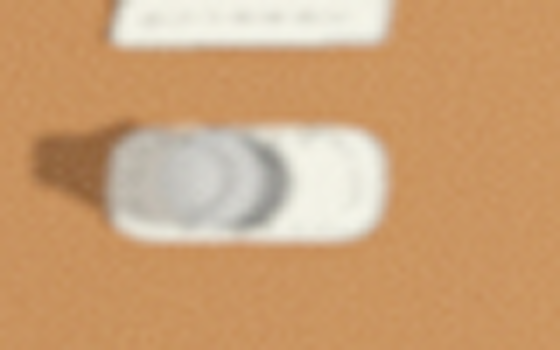

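The small weight stands on the middle of the backstay, with its knob within about 3 mm of the point I aimed for. The strip is parallel to the heel edge and centred on it, with a gap of about 28 mm.

```bash
python3 -c "
from cell import env
print(env.job_done())"
```

```text
the job is handed in; nothing more can be done
None
```

The job is handed in at about 24 s of arm time: the toe cap and backstay lie parallel and centred with gaps of about 28–29 mm, both weights stand upright on them, and nothing else was gripped or knowingly touched, though the awl, knife and pot were not re-checked at the end.

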